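# Roll the rolling pin onto its parking strip

### The arm

A 6-joint arm with a two-finger parallel gripper is mounted at the origin on the work surface. World frame = base frame: x ahead of the robot, y to its left, z up, the work surface at z = 0. Lengths are in m, angles in rad, forces in N, time in s.
With the tool pointing down it reaches from about 0.3 to 0.875 m from the base axis. Payload 4.2 kg.
Tool frame: the origin (TCP) lies between the finger pads; the fingertips stand 19 mm ahead of it and the grasp point (between the pads) is the TCP (tcp_to_tips is the z of the fingertips in the tool frame, in m); z points along the fingers, x is the direction in which the jaws open and shut, and the axes are right-handed (so a half turn about z gives the same grasp; the last joint's range is limited). The gripper opens to 85 mm and grips with 20 to 120 N. Pads are 22 mm wide; open, the fingers measure 114 mm over their backs; the gripper's body (76 mm by 85 mm) begins 54 mm behind the grasp point. The pads swing forward as they close: fully open they stand 13 mm farther back than shut.
Start: joints at [-1.275, 0.32, 1.565, -0, 1.257, -0.02], TCP at [0.179, -0.547, 0.25] pointing down, gripper open.
Joint ranges: [-3.11, 3.11], [-0.84, 2.01], [0.21, 2.61], [-1.34, 4.49], [0.05, 2.63], [-2.56, 2.56]. Speed limits (rad/s): [2.57, 2.57, 3.14, 3.14, 3.14, 3.14].

### API

Orientations are given as a 3x3 rotation matrix whose columns are the frame's x, y, z axes.
In Python, from workcell import * gives the robot as it stands.
- The arm moves only by the tool jog_arm, never from a script. Its argument "moves" is a list of rows, each a list of 5 numbers: the gripper's target within -1 to 1 (fully open at 1, half-way at 0, shut at -1), then the shift along the world's x, y, z in mm, then the turn about the world's z in rad. In form: [[grip, tx, ty, tz, roll], ...]. A call has 1 to 20 rows; each row shifts and turns the pose as measured when the row begins; what a row does not reach is not made up. A row lasts 1/10 s, in which the tool goes at most 50 mm and 8.59 degrees, less where a joint would pass 70% of its speed; a pose out of reach is approached as far as the arm can. A call with a gripper value outside its range is refused whole. The fingers move at their own pace and stop on an object; the grip force is fixed at half the most. Time passes only in rows, so rows that do not move let the fingers close. It gives the time, the measured TCP pose, the force and the opening at its end, in the units of the state.
- get_state(): the state, without advancing time (a new reading comes with each control period).
- read_camera(name): name is "side" or "top"; returns a dict with "image" (384x512x3 uint8, blue, green, red), "mtx" (3x3 intrinsics, pixels), "k1" (the pictures are not rectified: a ray, as slopes to the right and down, at radius r is drawn at 1 + k1 r^2 times it, then the intrinsics apply), "origin" and "rotation" of the camera in the world. Camera axes: x right, y down, z forward; pixel columns grow to the right and rows downward; lengths in m; the calibration is good to about 2 mm. A picture is of the moment at which its call begins. There is no depth.
- job_done(): hands the job in, once; it reports no verdict.
The state is a dict: "clock": time; "joint_positions": joint angles; "qvel": joint speeds; "joint_torque": joint torques, N m; "eef_pos": TCP position; "orientation": TCP orientation; "wrist_force": force on the tool from outside, world axes, zero at the start; "ft_torque": the same for the moment, N m; "finger_gap": finger opening in m.
Only numpy, scipy, OpenCV 4.12 (cv2) and the standard library are available. Lean on these libraries where they do the work, as an engineer would, in place of code of your own. Each camera call takes 0.05 s, during which the arm holds its last target. There are 200 camera calls.

### The job

Clear the work area of the marble pastry slab: roll the rolling pin with the two handles across the slab, without picking it up, until it comes to rest lying along the dark inlaid parking strip, its barrel centred on the strip's width. Leave the slim dowel beside the slab where it is.

Things in the scene. Friction and masses are not known exactly. Their poses are not given: they have to be found in the camera images.
- pin: rolling pin: wood, straight barrel 50 mm thick, 200 mm long, a turned handle (to 26 mm thick) at each end, 330 mm overall, 0.25-0.5 kg. Origin: its middle, on its axis (25 mm above the slab top). y axis along the pin; x, z turn as it rolls. Starts within 8 deg of parallel to the strip, 120-200 mm from it, nearer or farther. Pushed slowly from behind it rolls, coasting only millimetres; friction 0.6
- strip: parking strip: dark steel inlay 30 x 360 mm in the pale marble slab, no step to feel. Origin: its middle, at the slab's top face, 20 mm above the counter. x axis across its width, y along its length, z up. The slab is fixed, 380 mm (along x) by 420 mm; the strip is parallel to its longer edges, 60-100 mm from its middle; the pin starts over the other half
- dowel: bystander, not to be moved: slim plain wooden dowel without handles, 24 mm thick, 300 mm long, lying on the steel counter left or right of the slab. Origin: its middle, on its axis; x axis along its length

How it is judged:
By the outcome, as a careful person would: the job done as asked, in the order asked, and still so for the second after the job is handed in, with the robot touching nothing.
It also fails if it takes over 35 s, if anything falls off the work surface, if the arm or the gripper's body presses on something with over 40 N, if the wrist force passes 120 N, or if a joint passes its speed limit or range.

## Working session

There is one attempt and no reset: what is moved stays moved. The work goes in short steps, Python scripts to look and compute and a tool call to move; the robot and the scene stay as the last step left them, time stands still between calls to the robot, and variables do not carry over. Pictures are saved under pics/ and viewed, about 8 in all and at most 12, crops included, and the job is handed in when it is done.

Besides the shell and the picture viewer there is one more tool, called after ">>>" by a JSON object that holds its "op" and its "data". jog_arm: Moves the arm, as the interface text tells. Its arguments: {"type":"object","properties":{"moves":{"type":"array","items":{"type":"array","items":{"type":"number"}}}},"required":["moves"]}

```bash
mkdir -p pics; cat > h.py <<'E'
from workcell import *
import numpy as np, cv2
def px2w(c,uv,z):
    uv=np.asarray(uv,float).reshape(-1,2); K=c["mtx"]
    d=(uv-[K[0][2],K[1][2]])/[K[0][0],K[1][1]]; s=d.copy()
    for _ in range(20): s=d/(1+c["k1"]*(s**2).sum(1,keepdims=True))
    r=np.c_[s,np.ones(len(s))]@np.array(c["rotation"]).T; o=np.array(c["origin"])
    return o+r*((z-o[2])/r[:,2:])
E
python3 - <<'E'
from h import *
a=read_camera("top");b=read_camera("side")
import pickle;pickle.dump((a,b),open("c0.pkl","wb"))
cv2.imwrite("pics/t0.png",a["image"]);cv2.imwrite("pics/s0.png",b["image"])
for c in(a,b):print(c["origin"],c["rotation"],c["k1"])
E
```

```text
[ 0.46061565 -0.00317159  1.09714541] [[ 0.01148523 -0.99262251  0.12070065]
 [-0.99984739 -0.00981114  0.01445489]
 [-0.01316403 -0.12084824 -0.9925837 ]] -0.11402808789458856
[-0.08428894  0.72400774  0.96445295] [[-0.72993511 -0.47697208  0.48958387]
 [-0.68327754  0.49024969 -0.541098  ]
 [ 0.0180703  -0.72948809 -0.68375477]] -0.12439636403630525
```

View pics/t0.png

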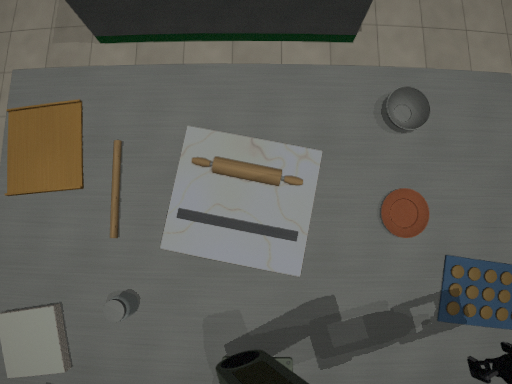

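View pics/s0.png

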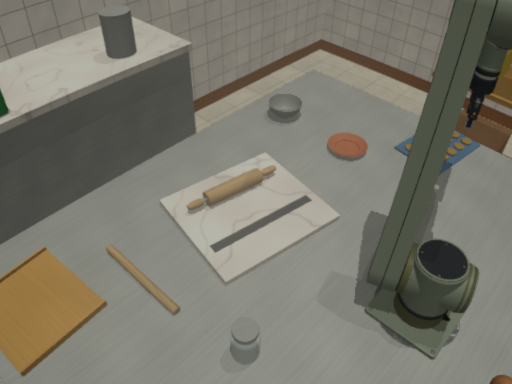

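The top view shows the pin at about (246,171), the strip at about (237,225) and nearer the robot, and the dowel at (116,188). The side view agrees. Next I measure them.

```bash
cat >> h.py <<'E'
def blob(m,box):
    x0,y0,x1,y1=box; k=np.zeros_like(m); k[y0:y1,x0:x1]=m[y0:y1,x0:x1]
    n,l,s,_=cv2.connectedComponentsWithStats(k); i=1+s[1:,4].argmax()
    c=max(cv2.findContours((l==i).astype(np.uint8),cv2.RETR_EXTERNAL,cv2.CHAIN_APPROX_NONE)[0],key=len)
    return cv2.minAreaRect(c),s[i],c
def wood(im):
    h=cv2.cvtColor(im,cv2.COLOR_BGR2HSV); return cv2.inRange(h,(5,75,50),(28,255,255))
def dark(im): return cv2.inRange(cv2.cvtColor(im,cv2.COLOR_BGR2GRAY),0,100)
def mids(r):
    p=cv2.boxPoints(r); 
    if np.linalg.norm(p[0]-p[1])>np.linalg.norm(p[1]-p[2]): p=np.roll(p,-1,0)
    return np.array([(p[0]+p[1])/2,(p[2]+p[3])/2])
def tri(a,pa,b,pb):
    out=[]
    for u,v in zip(pa,pb):
        A=[];B=[]
        for c,q in((a,u),(b,v)):
            o=np.array(c["origin"]);d=px2w(c,q,0)[0]-o;d/=np.linalg.norm(d);P=np.eye(3)-np.outer(d,d);A.append(P);B.append(P@o)
        out.append(np.linalg.solve(sum(A),sum(B)))
    return np.array(out)
E
python3 - <<'E'
from h import *
import pickle;a,b=pickle.load(open("c0.pkl","rb"))
np.set_printoptions(precision=4,suppress=True)
R={}
for n,f,ba,bb in(("pin",wood,(180,140,315,200),(180,155,285,215)),("strip",dark,(165,200,305,248),(205,190,320,255)),("dowel",wood,(95,130,135,245),(95,240,190,320))):
    ra,rb=blob(f(a["image"]),ba),blob(f(b["image"]),bb)
    pa,pb=mids(ra[0]),mids(rb[0])
    z={"pin":.045,"strip":.02,"dowel":.012}[n]
    wa,wb=px2w(a,pa,z),px2w(b,pb,z)
    wa=wa[wa[:,1].argsort()];wb=wb[wb[:,1].argsort()]
    pa=pa[np.argsort(px2w(a,pa,z)[:,1])];pb=pb[np.argsort(px2w(b,pb,z)[:,1])]
    print(n,ra[1],rb[1],"\n",ra[0],"\ntop",wa,"\nside",wb,"\ntri",tri(a,pa,b,pb))
    d=wa[1]-wa[0];print("ang from y",np.degrees(np.arctan2(-d[0],d[1])),np.linalg.norm(d),wa.mean(0),wb.mean(0))
print(get_state()["eef_pos"],get_state()["orientation"])
E
```

```text
pin [ 212  157   70   29 1112] [204 166  72  39 915] 
 ((246.23077392578125, 170.84616088867188), (69.42511749267578, 16.081523895263672), 11.309932708740234) 
top [[ 0.6217 -0.0611  0.045 ]
 [ 0.6601  0.1377  0.045 ]] 
side [[ 0.6118 -0.1258  0.045 ]
 [ 0.6644  0.1339  0.045 ]] 
tri [[ 0.5958 -0.0711  0.0925]
 [ 0.6594  0.1372  0.0506]]
ang from y -10.93158584692146 0.2025106713287532 [0.6409 0.0383 0.045 ] [0.6381 0.004  0.045 ]
strip [ 177  208  121   33 1256] [211 196 100  56 712] 
 ((236.95724487304688, 224.2169189453125), (121.9891128540039, 10.419096946716309), 11.15466022491455) 
top [[ 0.4539 -0.1114  0.02  ]
 [ 0.5188  0.2417  0.02  ]] 
side [[ 0.455  -0.1129  0.02  ]
 [ 0.5204  0.2391  0.02  ]] 
tri [[ 0.4539 -0.1112  0.0219]
 [ 0.5184  0.2409  0.0233]]
ang from y -10.40571888376227 0.3590821192677056 [0.4863 0.0651 0.02  ] [0.4877 0.0631 0.02  ]
dowel [110 140  12  98 747] [107 245  72  69 764] 
 ((115.14759063720703, 188.5262451171875), (7.9259209632873535, 97.28494262695312), 2.321530818939209) 
top [[0.4419 0.4368 0.012 ]
 [0.7409 0.4418 0.012 ]] 
side [[0.4412 0.4349 0.012 ]
 [0.7491 0.4411 0.012 ]] 
tri [[0.4412 0.4357 0.0132]
 [0.7416 0.4416 0.0175]]
ang from y -89.03881644913787 0.29911903865969464 [0.5914 0.4393 0.012 ] [0.5951 0.438  0.012 ]
[ 0.1785 -0.5462  0.2496] [[ 0.3106 -0.9506 -0.0004]
 [-0.9506 -0.3106  0.0015]
 [-0.0016 -0.0001 -1.    ]]
```

>>> {"op": "jog_arm", "data": {"moves": [[1, 26, 29, 0, -0.025], [1, 26, 29, 0, -0.025], [1, 26, 29, 0, -0.025], [1, 26, 29, 0, -0.025], [1, 26, 29, 0, -0.025], [1, 26, 29, 0, -0.025], [1, 26, 29, 0, -0.025], [1, 26, 29, 0, -0.025], [1, 26, 29, 0, -0.025], [1, 26, 29, 0, -0.025], [1, 26, 29, 0, -0.025], [1, 26, 29, 0, -0.025], [1, 26, 29, 0, -0.025], [1, 26, 29, 0, -0.025], [1, 26, 29, 0, -0.025], [1, 26, 29, 0, -0.025], [1, 26, 29, 0, -0.025], [1, 26, 29, 0, -0.025], [1, 26, 29, 0, -0.025], [1, 26, 29, 0, -0.025]]}}

```text
clock: 2.1
eef_pos: [0.7087, 0.0583, 0.2403]
orientation: [[-0.212, -0.977, -0.011], [-0.977, 0.212, 0.008], [-0.006, 0.013, -1.0]]
wrist_force: [1.4, -0.0, 0.3]
finger_gap: 0.0855
```

>>> {"op": "jog_arm", "data": {"moves": [[1, -5, -15, 0, 0.015], [1, -5, -13, 0, 0.01], [1, 0, 0, -30, 0], [1, 0, 0, -30, 0], [1, 0, 0, -30, 0], [1, 0, 0, -20, 0], [1, 0, 0, 0, 0]]}}

```text
clock: 2.8
eef_pos: [0.6977, 0.0303, 0.1235]
orientation: [[-0.184, -0.983, -0.014], [-0.983, 0.184, 0.01], [-0.007, 0.016, -1.0]]
wrist_force: [0.8, 0.0, -0.1]
finger_gap: 0.0853
```

>>> {"op": "jog_arm", "data": {"moves": [[1, 0, 0, -25, 0], [1, 0, 0, -25, 0], [1, 0, 0, -20, 0], [1, 0, 0, -8, 0], [1, 0, 0, 0, 0]]}}

```text
clock: 3.3
eef_pos: [0.699, 0.0265, 0.0498]
orientation: [[-0.188, -0.982, -0.006], [-0.982, 0.188, 0.01], [-0.009, 0.008, -1.0]]
wrist_force: [-0.1, 0.2, 0.4]
finger_gap: 0.0854
```

```bash
python3 - <<'E'
from h import *
a=read_camera("side");cv2.imwrite("pics/s1.png",cv2.resize(a["image"][120:270,150:350],None,fx=4,fy=4))
s=get_state();print(s["eef_pos"],s["wrist_force"],s["clock"])
E
```

```text
[0.69937997 0.02654102 0.05055184] [-0.529448    0.367924    0.14812175] 3.35
```

View pics/s1.png

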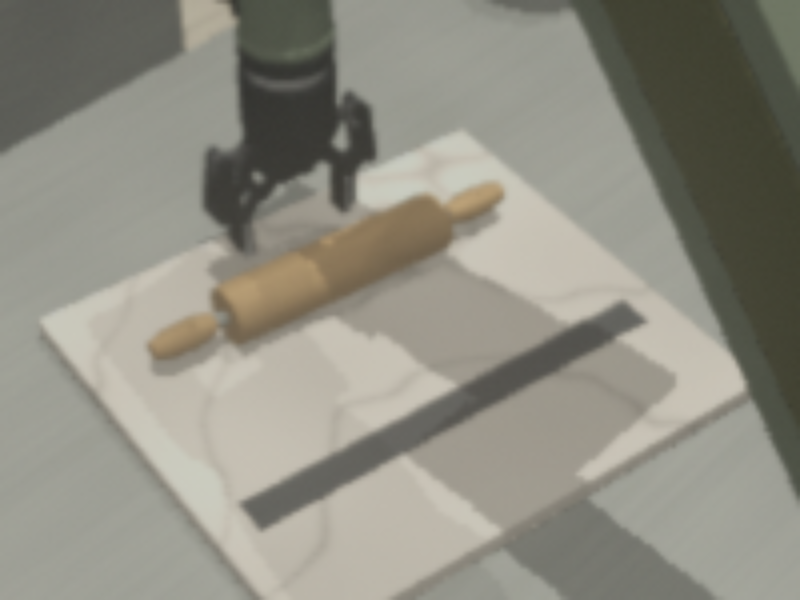

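The side crop shows both fingertips (crop (245,240) and (345,200)) behind the barrel and over the slab, clear of the pin. I start the slow push.

>>> {"op": "jog_arm", "data": {"moves": [[1, -6, 1, -3, 0], [1, -6, 1, -3, 0], [1, -4, 0.7, 0, 0], [1, -4, 0.8, 0, 0], [1, -4, 0.7, 0, 0], [1, -4, 0.8, 0, 0], [1, -4, 0.7, 0, 0], [1, -4, 0.8, 0, 0], [1, -4, 0.7, 0, 0], [1, -4, 0.8, 0, 0], [1, -4, 0.7, 0, 0], [1, -4, 0.8, 0, 0], [1, -4, 0.7, 0, 0], [1, -4, 0.8, 0, 0], [1, -4, 0.7, 0, 0], [1, -4, 0.8, 0, 0], [1, -4, 0.7, 0, 0], [1, -4, 0.8, 0, 0]]}}

```text
clock: 5.15
eef_pos: [0.6199, 0.0418, 0.05]
orientation: [[-0.188, -0.982, 0.005], [-0.982, 0.188, 0.01], [-0.011, -0.003, -1.0]]
wrist_force: [0.5, -0.2, 0.3]
finger_gap: 0.0851
```

```bash
cat > m.py <<'E'
from h import *
import sys
a=read_camera("top");b=read_camera("side")
cv2.imwrite(f"pics/t{sys.argv[1]}.png",cv2.resize(a["image"][110:290,150:340],None,fx=3,fy=3))
cv2.imwrite(f"pics/s{sys.argv[1]}.png",cv2.resize(b["image"][120:270,150:350],None,fx=3,fy=3))
s=get_state();print(s["eef_pos"],s["wrist_force"],s["clock"])
d=np.array([.1807,.9835]);n=np.array([-.9835,.1807]);S=np.array([.4868,.0645])
for nm,c,box in(("top",a,(165,125,320,275)),("side",b,(165,155,335,265))):
    k=wood(c["image"]);r,_,ct=blob(k,box);w=px2w(c,ct[:,0],.045)[:,:2]-S
    print(nm,r,"n range mm",1e3*(w@n).min(),1e3*(w@n).max(),"d",1e3*(w@d).min(),1e3*(w@d).max())
    e=px2w(c,mids(r),.045)[:,:2]-S;print("  axis ends n",1e3*e@n,"d",1e3*e@d)
E
python3 m.py 2
```

```text
[0.61943006 0.04183098 0.04990004] [-0.29343748  0.09467918 -0.37825597] 5.25
top ((240.5, 184.5), (11.0, 39.0), 90.0) n range mm -123.75603139368955 -87.28696172870181 d -47.83687872990617 68.90428852072569
  axis ends n [-124.50340388 -103.00876343] d [-45.34205857  65.62707881]
side ((250.99090576171875, 193.5643768310547), (15.361952781677246, 77.4588623046875), 64.35899353027344) n range mm -131.86357951246887 -69.65014384509912 d -164.8074782099017 106.12010528195418
  axis ends n [ -98.40996437 -101.45301794] d [-164.70906247  100.61871265]
```

View pics/t2.png

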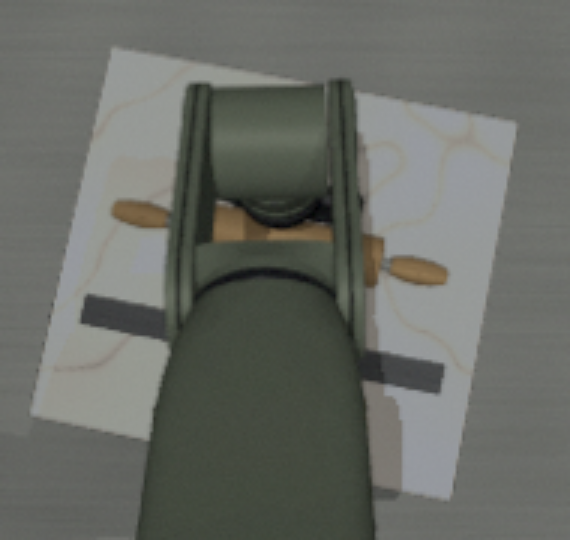

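The top crop shows the pin rolled forward and parallel to the strip. Its handles are at crop (138,213) and (415,270), and about 98 mm remain.

>>> {"op": "jog_arm", "data": {"moves": [[1, -4, 0.7, 0, 0], [1, -4, 0.8, 0, 0], [1, -4, 0.7, 0, 0], [1, -4, 0.8, 0, 0], [1, -4, 0.7, 0, 0], [1, -4, 0.8, 0, 0], [1, -4, 0.7, 0, 0], [1, -4, 0.8, 0, 0], [1, -4, 0.7, 0, 0], [1, -4, 0.8, 0, 0], [1, -4, 0.7, 0, 0], [1, -4, 0.8, 0, 0], [1, -4, 0.7, 0, 0], [1, -4, 0.8, 0, 0], [1, -3, 0.6, 0, 0], [1, -3, 0.6, 0, 0], [1, -3, 0.6, 0, 0], [1, -2, 0.4, 0, 0], [1, -2, 0.4, 0, 0], [1, -1, 0.2, 0, 0]]}}

```text
clock: 7.25
eef_pos: [0.5432, 0.0563, 0.05]
orientation: [[-0.188, -0.982, 0.004], [-0.982, 0.188, 0.01], [-0.011, -0.002, -1.0]]
wrist_force: [0.4, -0.6, 0.7]
finger_gap: 0.0853
```

```bash
cat >> m.py <<'E'
k=wood(a["image"]);n_,l,st,ce=cv2.connectedComponentsWithStats(k)
for i in range(1,n_):
    x,y=ce[i]
    if 170<x<315 and 140<y<270 and st[i,4]>40:
        w=px2w(a,ce[i],.045)[0,:2]-S;print("comp",ce[i],st[i],"n,d",1e3*w@n,1e3*w@d)
E
python3 m.py 3
```

```text
[0.54329605 0.05626264 0.05000396] [-0.12376411 -1.10129168  0.24542508] 7.35
top ((233.5, 219.5), (15.0, 39.0), 90.0) n range mm -42.03746205247188 4.941453132034907 d -48.48876424905108 68.14008354988786
  axis ends n [-21.50951056   0.05139307] d [-44.91829145  64.93030537]
side ((265.8000183105469, 208.6000213623047), (16.099689483642578, 79.60401916503906), 63.43495178222656) n range mm -53.10942323100123 7.026096260673239 d -164.2256344565685 107.65675367178534
  axis ends n [-18.74917006 -23.7032055 ] d [-162.41386149  102.21819577]
comp [190.11023622 207.44094488] [181 203  19  10 127] n,d -20.530024468849735 140.0533454671617
comp [235.28863636 219.21363636] [214 212  40  16 440] n,d -12.567366445200726 5.041227481629051
comp [266.66896552 222.60689655] [262 214  11  19 145] n,d -20.278159489616442 -84.97840196436927
comp [283.71830986 226.76760563] [275 222  19  10 142] n,d -17.905443607504782 -135.0053241153942
```

View pics/t3.png

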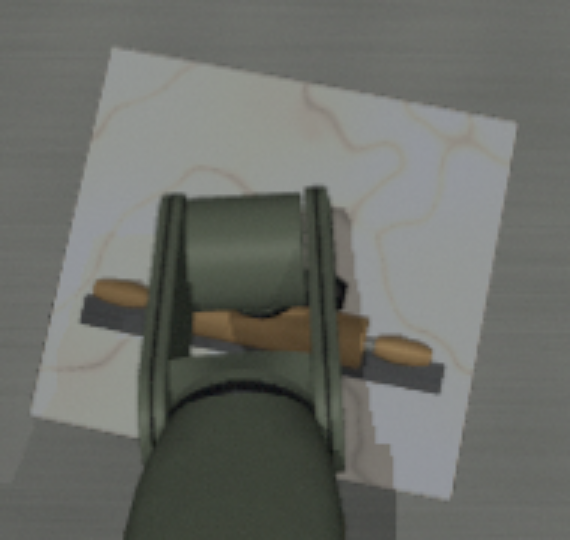

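The pin is about 19 mm short and tilted about 0.5°. I push another 16 mm or so with a slight turn, then check.

>>> {"op": "jog_arm", "data": {"moves": [[1, -2.5, 0.5, 0, 0.003], [1, -2.5, 0.5, 0, 0.003], [1, -2.5, 0.5, 0, 0.003], [1, -2.5, 0.5, 0, 0], [1, -2, 0.4, 0, 0], [1, -2, 0.4, 0, 0], [1, -1, 0.2, 0, 0], [1, 0, 0, 0, 0], [1, 0, 0, 0, 0]]}}

```text
clock: 8.25
eef_pos: [0.5272, 0.0595, 0.0501]
orientation: [[-0.178, -0.984, 0.005], [-0.984, 0.178, 0.01], [-0.011, -0.003, -1.0]]
wrist_force: [-0.8, 0.2, -0.0]
finger_gap: 0.0854
```

```bash
python3 m.py 4
```

```text
[0.52723598 0.05948904 0.05004992] [-0.63210336 -0.30992885  0.5236655 ] 8.35
top ((231.5, 227.0), (39.0, 16.0), 0.0) n range mm -21.265984723978338 23.4508899301071 d -47.81908289271541 67.96483196249751
  axis ends n [22.18353051  0.58492043] d [ 66.22190988 -43.43009543]
side ((269.4000244140625, 212.30001831054688), (16.099689483642578, 80.9456558227539), 63.43495178222656) n range mm -34.82536011748192 24.74837691969403 d -165.04904624427274 107.2736713338872
  axis ends n [ 0.61005827 -6.05536495] d [-162.99998028  103.80205329]
comp [188.84444444 213.42962963] [180 209  18  10 135] n,d -2.900214829915811 140.0246518673408
comp [235.04511278 226.25313283] [212 219  40  17 399] n,d 7.280808205151175 1.7598088113216368
comp [265.08125 228.84375] [260 221  11  18 160] n,d -1.9657998782309196 -83.88791430344764
comp [282.47586207 232.85517241] [273 228  20  10 145] n,d -0.22137684663944412 -134.7227061080189
```

>>> {"op": "jog_arm", "data": {"moves": [[1, 4, -0.7, 0, 0], [1, 8, -1.5, 0, 0], [1, 10, -2, 0, 0], [1, 8, -1.5, 0, 0], [1, 0, 0, 20, 0], [1, 0, 0, 40, 0], [1, 0, 0, 40, 0], [1, 0, 0, 40, 0], [1, 0, -20, 30, 0], [1, 0, -40, 0, 0], [1, 0, -40, 0, 0], [1, 0, -40, 0, 0], [1, 0, -40, 0, 0], [1, 0, -40, 0, 0], [1, 0, -40, 0, 0], [1, 0, -40, 0, 0], [1, 0, -40, 0, 0], [1, 0, -30, 0, 0], [1, 0, 0, 0, 0]]}}

```text
clock: 10.25
eef_pos: [0.5678, -0.3366, 0.2288]
orientation: [[-0.177, -0.984, 0.015], [-0.984, 0.177, 0.006], [-0.009, -0.014, -1.0]]
wrist_force: [-0.1, 0.2, -0.6]
finger_gap: 0.0854
```

```bash
python3 m.py 5
```

```text
[ 0.56782455 -0.33305235  0.22888024] [0.60116284 0.62646293 0.96887052] 10.35
top ((235.09552001953125, 223.04644775390625), (70.86759948730469, 16.84135627746582), 11.888657569885254) n range mm -26.153797432635052 23.057249280010595 d -97.74719719976186 105.63031971736922
  axis ends n [-2.89512546 -0.32473147] d [105.63623135 -97.8213042 ]
side ((270.1408386230469, 211.70704650878906), (15.506881713867188, 79.10786437988281), 62.90445327758789) n range mm -33.24269209955675 24.237269818345933 d -165.04904624427274 102.50407915281906
  axis ends n [-1.57478421 -5.33100885] d [-163.88783662   98.35487799]
comp [189.00746269 213.55223881] [180 209  19  10 134] n,d -2.646555291369637 139.48438333696822
comp [235.29541596 223.1663837 ] [ 200  209   71   30 1178] n,d -1.493568494914487 2.7931994307582584
comp [282.5170068  232.84353741] [273 228  20  10 147] n,d -0.276128029563953 -134.83178089720667
```

View pics/t5.png

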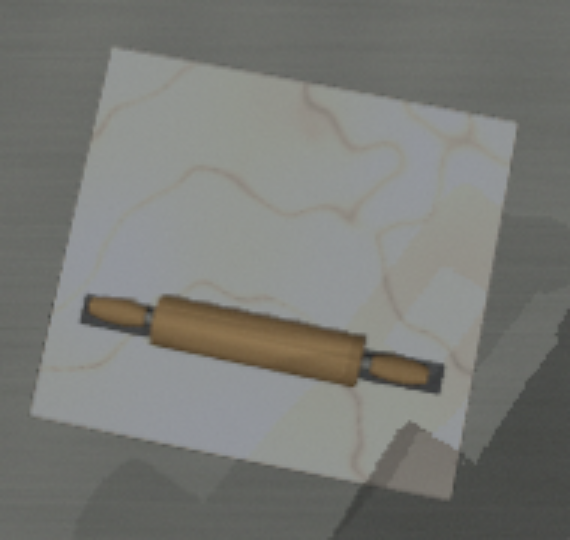

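View pics/s5.png

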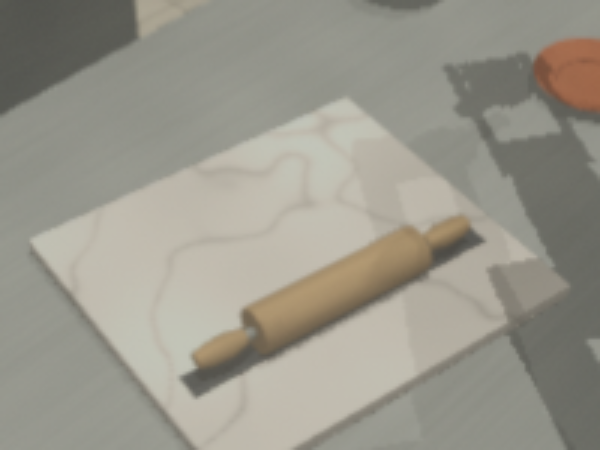

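The top crop shows the pin lying along the strip. The barrel centre is at about crop (256,340), and the strip's dark ends show around both handles. The offset is about -1.5 mm with 0.5° of tilt, and the pin hasn't moved since the gripper withdrew.

```bash
python3 -c "
from workcell import *
print(job_done())"
```

```text
the job is handed in; nothing more can be done
None
```

I rolled the pin about 155 mm across the slab with the open fingertips pushing slowly behind the barrel, then backed the gripper off, lifted clear and handed in at about 10.4 s.

**Last check, top view:** The barrel is about 1.5 mm short of the strip's centre line, on the side it came from. It is about 0.5° off parallel and about 3 mm off along the strip's length. The pin did not move between releasing it and the final picture, 2 s later.

**Where the checks disagree:** The side view puts the axis about 3.5 mm short. That view read about 3–4 mm short in the same direction at the start too, so I trusted the top view. Triangulating the pin from both views was unreliable because the side outline merged one handle with the barrel. I therefore used the stated 45 mm axis height; the strip's triangulated height (22–23 mm against 20 mm) agreed with the text.

**Dowel:** I did not measure it again at the end. The arm did not come near it.

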